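Set up a plate pourer for a batch of small dishes

ROBOT

A 6-joint arm with a two-finger parallel gripper is mounted at the origin on the work surface. World frame = base frame: x ahead of the robot, y to its left, z up, the work surface at z = 0. Lengths are in m, angles in rad, forces in N, time in s.
With the tool pointing down it reaches from about 0.3 to 0.775 m from the base axis. Payload 14.6 kg.
Tool frame: the origin (TCP) lies at the very end of the fingers, on their centre line; the grasp point (between the pads) lies 19 mm behind it; z points along the fingers, y is the line along which they close (so a half turn about z gives the same grasp; the last joint's range is limited). The gripper opens to 94 mm and grips with 3 to 60 N. Pads are 16 mm wide; open, the fingers measure 119 mm over their backs; the gripper's body (75 mm by 177 mm) begins 78 mm behind the grasp point.
Start: joints at [-1.393, 0.3, 1.521, -0, 1.321, -0.067], TCP at [0.133, -0.534, 0.205] pointing down, gripper open.
Joint ranges: [-3.03, 3.03], [-0.79, 2.21], [0.23, 2.52], [-1.04, 4.18], [0, 3.07], [-2.55, 2.55]. Speed limits (rad/s): [2.22, 2.22, 2.57, 3.14, 3.14, 3.14].

INTERFACE

Orientations are given as a 3x3 rotation matrix whose columns are the frame's x, y, z axes.
In Python, from rig import r gives the robot as it stands. The module is installed in compiled form; this text tells all that it offers.
- The arm moves only by the tool apply_moves, never from a script. Its argument "rows" is a list that holds one entry, the list of rows, each a list of 5 numbers: the opening, from 0 (shut) to 1 (fully open), then the shift along the tool's x, y, z in mm, then the turn about the tool's z in degrees. A call has 1 to 10 rows; each row is the pose to reach, as a shift and turn from the pose commanded when the call began, along the tool's axes at that moment; what a row does not reach only later rows make up. A row lasts 1/8 s, in which the tool goes at most 62.5 mm and 10.7 degrees, less where a joint would pass 70% of its speed; a pose out of reach is approached as far as the arm can. A call with a gripper value outside its range is refused whole. The fingers move at their own pace and stop on an object; "newtons" is the grip in N (left out, the last holds). Time passes only in rows, so rows that repeat a pose let the fingers close. It gives the time, the measured TCP pose, the force, the opening and the grip force at its end, in the units of the state.
- r.get_state(): the state, without advancing time (a new reading comes with each control period).
- r.capture(name): name is "side" or "top"; returns a dict with "img" (420x560x3 uint8, red, green, blue), "vfov" (degrees; the focal length in pixels is half the picture's height over the tangent of half this angle, whatever the lens; pixels are square), "cx", "cy" (the principal point, pixels), "eye" and "rotation" of the camera in the world. Camera axes: x right, y down, z forward; pixel columns grow to the right and rows downward; lengths in m; the calibration is good to about 2 mm. A picture is of the moment at which its call begins. There is no depth.
- r.finish_job(): hands the job in; it is judged then, once.
The state is a dict: "time_s": time; "joint_positions": joint angles; "qd": joint speeds; "joint_torque": joint torques, N m; "eef_pos": TCP position; "orientation": TCP orientation; "wrist_force": force on the tool from outside, world axes, zero at the start; "moment": the same for the moment, N m; "width": finger opening in m; "finger_force": force on a finger pad.
Only numpy, scipy, OpenCV 4.12 (cv2) and the standard library are available. Lean on these libraries where they do the work, as an engineer would, in place of code of your own. Each camera call takes 0.05 s, during which the arm holds its last target. There are 200 camera calls.

TASK

Get the plate pourer ready for the next batch: lift the cap off its drive shaft and stand it on the bench beside the machine, then fit the carousel fully home on the flatted shaft. Stack all the small glass dishes that are lying on the bench in one straight pile on the carousel's front pad, the one farthest from the dispensing column, and raise the control unit's screen to about 60 degrees from flat. Leave everything else on the bench where it is.

Things in the scene. Friction and masses are not known exactly. Their poses are not given: they have to be found in the camera images.
- pourer: plate pourer, fixed: white housing 180 x 180 x 45 mm, on its deck a steel flange 76 mm across, 6 mm high, with the drive shaft. Origin under the shaft axis at bench level; z up, x to its back, where a column at x = 125 mm carries the parked dispensing arm (along y from -25 to 125 mm, x 108 to 142 mm, top 221 mm above the bench; column and arm are its only tall parts); front is -x
- seat (a point): on the pourer, centre of the flange's top, 51 mm above the bench, where the carousel's underside must rest; axes as the pourer's. The upright shaft stands 30 mm above it: 28 mm in diameter with one flat 9 mm from the axis on the pourer's +x side, top chamfered 3 mm. The shaft does not turn
- carousel: carousel, 0.4 kg: octagonal aluminium plate 190 mm across, 8 mm thick, square grey hub 46 x 46 mm square to x and y, hub top 42 mm above the underside. A D bore of 29.6 mm, flat 9.8 mm from the axis on the +x side, runs right through. Three dish pads, 54 mm across, 4 mm high, 66 mm from the axis at 180, 60, -60 degrees. Origin: centre of underside, z up. Goes home with x along the pourer's x
- pad (a point): on the carousel, the centre of the top of the pad on its -x side (66 mm from the axis, 12 mm above the plate's underside): the front pad, farthest from the pourer's column once the carousel is fitted. The pile goes here
- cap: black plastic cap standing loosely over the shaft on the flange at the start: 50 to 53 mm wide, 40 mm high, top closed, bore 34 mm across and 34 mm deep (lift it more than 35 mm to clear the shaft), 60 g. Origin: centre of its open underside; z up
- dish1: closed glass dish, 60 mm across, 15 mm high, 60 g, equally flat on both faces, so either face may be up (treat as one rigid disc); lies flat on the bench, z up, at the start. Origin: centre of the face that is down at the start. Some of the five may be absent
- dish2: closed glass dish, 60 mm across, 15 mm high, 60 g, equally flat on both faces, so either face may be up (treat as one rigid disc); lies flat on the bench, z up, at the start. Origin: centre of the face that is down at the start. Some of the five may be absent
- dish3: closed glass dish, 60 mm across, 15 mm high, 60 g, equally flat on both faces, so either face may be up (treat as one rigid disc); lies flat on the bench, z up, at the start. Origin: centre of the face that is down at the start. Some of the five may be absent
- dish4: closed glass dish, 60 mm across, 15 mm high, 60 g, equally flat on both faces, so either face may be up (treat as one rigid disc); lies flat on the bench, z up, at the start. Origin: centre of the face that is down at the start. Some of the five may be absent
- dish5: closed glass dish, 60 mm across, 15 mm high, 60 g, equally flat on both faces, so either face may be up (treat as one rigid disc); lies flat on the bench, z up, at the start. Origin: centre of the face that is down at the start. Some of the five may be absent
- screen (a joint): angle of the flip-up screen: 0 lying flat on the control unit, growing as its near edge is raised, 1.9 at most; 60 degrees is 1.047. The hinge is stiff (about 0.65 N m) and stays where it is left
- screen_tab (a point): centre of the lift tab in the middle of the screen's free edge: 40 mm wide along the hinge, 10 mm thick, sticking out 31 mm beyond the panel and the control unit's front, so it can be pinched across its 40 mm from above; 146 mm from the hinge axis, moves with the screen. Panel 130 x 165 x 10 mm
- screen_hinge (a point): middle of the screen's hinge axis, 47 mm above the bench at the back of the control unit. Axes as the control unit's: y along the hinge, -x towards the unit's front and the tab. The fixed control unit is a white box 130 x 175 x 40 mm that begins at the hinge and extends to -x
- beaker: glass beaker 54 mm across, 70 mm high, a bystander; origin at the centre of its underside
- slidebox: red slide box 60 x 85 x 24 mm, a bystander; origin at the centre of its underside
- jar: amber jar 68 mm across, 100 mm high, a bystander; origin at the centre of its underside
- spatula: flat steel lab spatula 160 mm long, lying on the bench, a bystander; origin in its middle

How it is judged:
On the way:
1. the carousel is fully home on the flatted shaft and let go (horizontal distance between carousel and seat below 0.004 m and z of carousel in the frame of seat below 0.003 m and angle between the x axis of carousel and the x axis of pourer, either way round below 0.22 rad and angle between carousel's own z axis and vertical below 0.04 rad and contact force between the fingers and carousel below 0.3 N), for 0.2 s.
At the end, for the whole second after the job is handed in: Carousel within 3 mm of the flange, 4 mm of the axis, level, lined up with the flat; every dish flat and at rest, centre within 7 mm of the front pad's centre, in one pile; screen at 52 to 68 degrees; cap upright on the bench, open side down, 100 mm or more from the shaft axis (horizontal distance between carousel and seat below 0.004 m and z of carousel in the frame of seat below 0.003 m and angle between the x axis of carousel and the x axis of pourer, either way round below 0.22 rad and angle between carousel's own z axis and vertical below 0.04 rad and horizontal distance between each of dish1, dish2, dish3, dish4, dish5 and pad below 0.007 m and z of each of dish1, dish2, dish3, dish4, dish5 in the frame of pad above -0.003 m and (angle between dish1's own z axis and vertical below 0.06 rad or angle between dish1's own z axis and vertical above 3.0816 rad) and linear speed of each of dish1, dish2, dish3, dish4, dish5, cap below 0.02 m/s and (angle between dish2's own z axis and vertical below 0.06 rad or angle between dish2's own z axis and vertical above 3.0816 rad) and (angle between dish3's own z axis and vertical below 0.06 rad or angle between dish3's own z axis and vertical above 3.0816 rad) and (angle between dish4's own z axis and vertical below 0.06 rad or angle between dish4's own z axis and vertical above 3.0816 rad) and (angle between dish5's own z axis and vertical below 0.06 rad or angle between dish5's own z axis and vertical above 3.0816 rad) and value of joint screen between 0.907 and 1.187 rad and height (world z) of cap below 0.004 m and angle between cap's own z axis and vertical below 0.1 rad and horizontal distance between cap and seat above 0.1 m); the robot touches nothing.
It fails at once if a bystander (beaker, slide box, jar or spatula) is moved more than 30 mm (distance of any of beaker, slidebox, jar, spatula from where it was at the start of the episode above 0.03 m).
Of dish1, dish2, dish3, dish4, dish5 only 3 to 5 are there at a start; the rules pass over those that are not, and their reading is None.
At some moment in a run one of carousel, dish1, dish2, dish3, dish4, dish5 may be knocked a few centimetres aside while the robot is not near it.
It also fails if it takes over 210 s, if anything falls off the work surface, if the arm or the gripper's body presses on something with over 40 N, if the wrist force passes 120 N, or if a joint passes its speed limit or range.

## Working session

There is one attempt and no reset: what is moved stays moved. The work goes in short steps, Python scripts to look and compute and a tool call to move; the robot and the scene stay as the last step left them, time stands still between calls to the robot, and variables do not carry over. Pictures are saved under pics/ and viewed, at most 14 in all, crops included, and the job is handed in when it is done.

Besides the shell and the picture viewer there is one more tool, called after "Call:" in YAML: its name, and indented under it one key for each argument. apply_moves: Moves the arm, as the interface text tells. Its arguments: {"type":"object","properties":{"rows":{"type":"array"},"newtons":{"type":"number"}},"required":["rows"]}

```bash
mkdir -p pics
cat > h.py <<'E'
import numpy as np, cv2
from rig import r
def cap(n,f=None):
    c=r.capture(n)
    if f: cv2.imwrite('pics/'+f, c['img'][:,:,::-1])
    return c
def ray(c,u,v,z):
    f=210/np.tan(np.radians(c['vfov'])/2)
    d=np.array(c['rotation'])@np.array([(u-c['cx'])/f,(v-c['cy'])/f,1]); e=np.array(c['eye'])
    return e+d*(z-e[2])/d[2]
def proj(c,p):
    f=210/np.tan(np.radians(c['vfov'])/2)
    q=np.array(c['rotation']).T@(np.array(p)-np.array(c['eye'])); return c['cx']+f*q[0]/q[2],c['cy']+f*q[1]/q[2]
E
python3 - <<'E'
from h import *
for n in('top','side'):
    c=cap(n,n+'0.png'); print({k:np.round(c[k],4).tolist() for k in c if k!='img'})
print({k:np.round(v,3).tolist() for k,v in r.get_state().items()})
E
```

```text
{'vfov': 56.5372, 'cx': 290.7359, 'cy': 211.6856, 'eye': [0.4801, -0.0075, 0.9906], 'rotation': [[-0.015, -0.9947, 0.102], [-0.9999, 0.0153, 0.0014], [-0.003, -0.102, -0.9948]]}
{'vfov': 48.1756, 'cx': 279.4188, 'cy': 204.0272, 'eye': [0.5237, -1.0003, 0.9133], 'rotation': [[0.999, -0.0382, 0.0244], [-0.0434, -0.653, 0.7561], [-0.0129, -0.7564, -0.654]]}
{'time_s': 0.1, 'joint_positions': [-1.393, 0.3, 1.522, 0.0, 1.321, -0.067], 'qd': [-0.0, -0.002, -0.002, 0.002, 0.0, 0.0], 'joint_torque': [0.001, -53.265, -35.329, 0.071, 0.023, -0.0], 'eef_pos': [0.133, -0.533, 0.205], 'orientation': [[0.97, 0.242, -0.0], [0.242, -0.97, 0.001], [0.0, -0.001, -1.0]], 'wrist_force': [0.238, -0.647, -1.035], 'moment': [-0.036, -0.007, 0.036], 'finger_force': 0.0, 'width': 0.094}
```

View pics/top0.png

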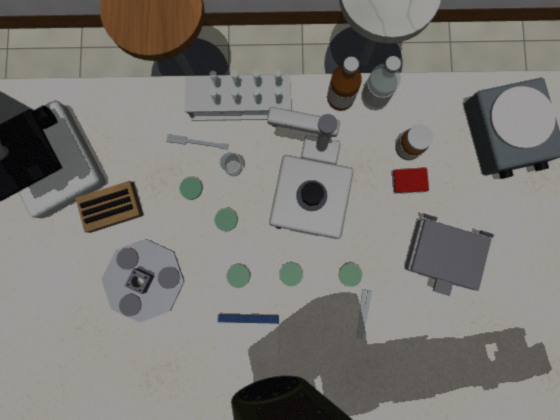

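View pics/side0.png

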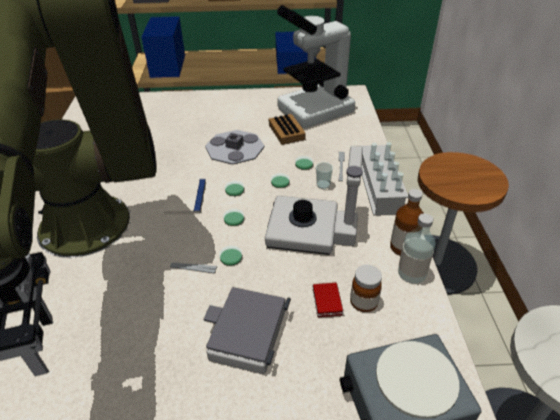

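The top view shows five green dishes near (191,188), (226,219), (238,275), (291,273) and (350,274). The cap and pourer are at (312,195), the carousel at (143,281), and the control unit at (450,253) with its tab at (442,286). I'll enlarge crops next.

Run:
```python
from h import *
i=cv2.imread('pics/top0.png')
a=cv2.resize(i[110:330,90:300],None,fx=2.7,fy=2.7,interpolation=3)
cv2.imwrite('pics/cA.png',a)
b=cv2.resize(i[110:330,265:500],None,fx=2.7,fy=2.7,interpolation=3)
cv2.imwrite('pics/cB.png',b)
c=r.capture('top')
hsv=cv2.cvtColor(c['img'],cv2.COLOR_RGB2HSV)
m=cv2.inRange(hsv,(50,60,50),(90,255,255))
n,l,s,ce=cv2.connectedComponentsWithStats(m)
for k in range(1,n):
    if s[k,4]>100: print(s[k],ce[k].round(1),ray(c,*ce[k],0.010).round(4))
```

```text
[180 178  22  21 352] [190.7 187.9] [0.6453 0.2474 0.01  ]
[215 210  22  21 341] [225.7 219.5] [0.5634 0.1581 0.01  ]
[281 265  20  20 276] [290.7 274.1] [ 0.4248 -0.0037  0.01  ]
[340 265  21  20 316] [350.1 274.7] [ 0.4212 -0.1512  0.01  ]
[228 266  21  21 330] [237.9 275.8] [0.4227 0.1274 0.01  ]
```

View pics/cA.png

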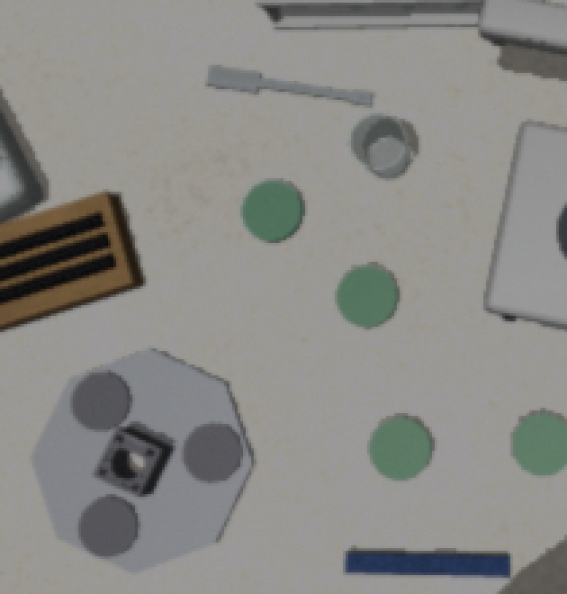

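View pics/cB.png

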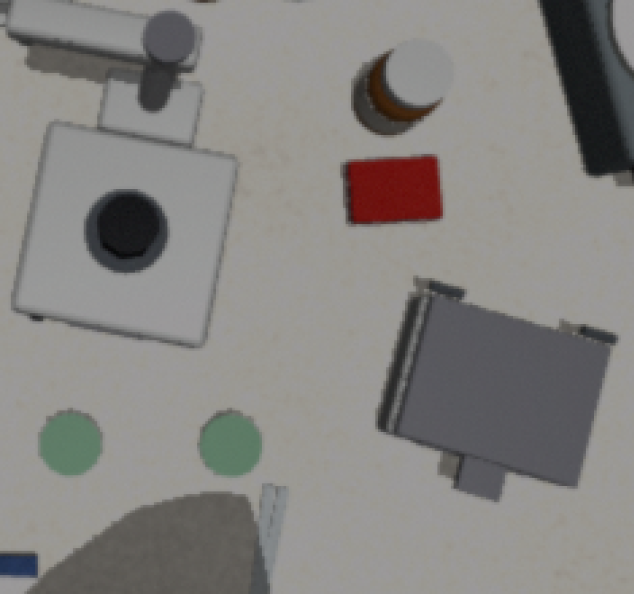

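In crop A the pads are at about (212,452), (102,400) and (109,526), and the hub is turned about 30° to the image. In crop B the deck corners are at (50,122), (237,157), (205,347) and (12,310), and the tab is at (480,478). Next I'll compute world positions and enlarge the hub.

Run:
```python
from h import *
c=r.capture('top'); i=c['img'][:,:,::-1]
cv2.imwrite('pics/hub.png',np.hstack([cv2.resize(i[258:303,118:163],(400,400),interpolation=3),cv2.resize(i[225:305,400:480],(400,400),interpolation=3)]))
A=lambda u,v:((u+.5)/2.7+90-.5,(v+.5)/2.7+110-.5)
B=lambda u,v:((u+.5)/2.7+265-.5,(v+.5)/2.7+110-.5)
print('pads');P=np.array([ray(c,*A(*p),.012)[:2] for p in[(212,452),(102,400),(109,526)]]);m=P.mean(0);print(P.round(4),m.round(4),[round(np.degrees(np.arctan2(*(p-m)[::-1])),1) for p in P],np.linalg.norm(P-m,axis=1))
D=np.array([ray(c,*B(*p),.045)[:2] for p in[(50,122),(237,157),(205,347),(12,310)]]);print('deck',D.round(4),D.mean(0).round(4))
for a,b in((3,0),(2,1)): print(np.degrees(np.arctan2(*(D[b]-D[a])[::-1])),np.linalg.norm(D[b]-D[a]))
print(np.degrees(np.arctan2(*(D[0]-D[1])[::-1]))-90,np.degrees(np.arctan2(*(D[3]-D[2])[::-1]))-90)
print('cap top',ray(c,*B(127,225),.091).round(4))
S=np.array([ray(c,*B(*p),.052)[:2] for p in[(415,290),(610,345),(577,487),(395,432)]]);print('panel',S.round(4))
print('tab',[ray(c,*B(*p),.052)[:2].round(4) for p in[(463,455),(508,466),(499,500),(455,490)]])
```

```text
pads
[[0.4222 0.3   ]
 [0.4711 0.4024]
 [0.3568 0.3929]] [0.4167 0.3651] [np.float64(-85.2), np.float64(34.4), np.float64(155.1)] [0.06532088 0.06597757 0.06599138]
deck [[ 0.7185  0.0103]
 [ 0.6832 -0.1597]
 [ 0.5108 -0.1257]
 [ 0.5466  0.0467]] [ 0.6148 -0.0571]
-11.959181835819019 0.1756571028332064
-11.158058893016037 0.17572697577430013
-11.711402062881007 -11.732004323693275
cap top [ 0.6153 -0.0557  0.091 ]
panel [[ 0.5585 -0.3136]
 [ 0.5069 -0.4841]
 [ 0.3833 -0.4469]
 [ 0.4334 -0.29  ]]
tab [array([ 0.4125, -0.3487]), array([ 0.4024, -0.3876]), array([ 0.3731, -0.3781]), array([ 0.3823, -0.3401])]
```

View pics/hub.png

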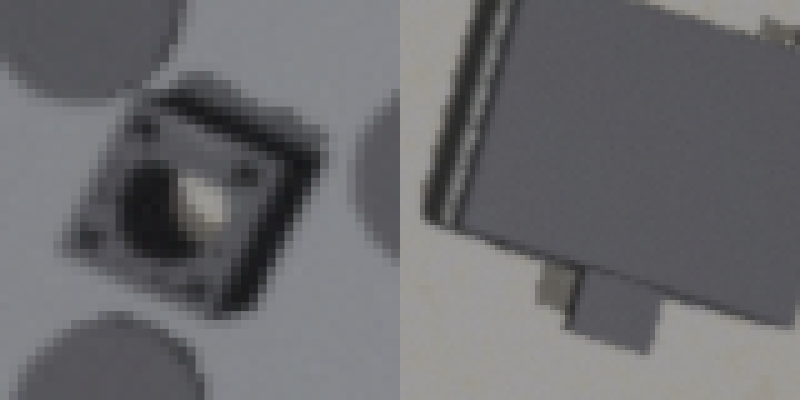

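```bash
cat >> h.py <<'E'
def plan(x,y,z,yaw):
    s=r.get_state(); R=np.array(s['orientation']); d=R.T@(np.array([x,y,z])-np.array(s['eef_pos']))*1000
    t=-(yaw-np.degrees(np.arctan2(R[1,0],R[0,0]))); t=(t+180)%360-180
    print('shift',d.round(1),'turn',round(t,1))
def st():
    s=r.get_state(); R=np.array(s['orientation'])
    print('t',round(s['time_s'],1),'p',np.round(s['eef_pos'],4),'yaw',round(np.degrees(np.arctan2(R[1,0],R[0,0])),2),'F',np.round(s['wrist_force'],1),'w',round(s['width'],4),'ff',round(s['finger_force'],1),'q6',round(s['joint_positions'][5],2))
def dishes(c=None):
    c=c or r.capture('top')
    hsv=cv2.cvtColor(c['img'],cv2.COLOR_RGB2HSV); m=cv2.inRange(hsv,(50,60,50),(90,255,255))
    n,l,s,ce=cv2.connectedComponentsWithStats(m)
    for k in range(1,n):
        if s[k,4]>60: print(s[k,4],ce[k].round(1),ray(c,*ce[k],0.013)[:2].round(4))
E
python3 - <<'E'
from h import *
plan(.615,-.0565,.25,168.3)
E
```

```text
shift [ 583.  -346.   -44.6] turn -154.3
```

Call:
apply_moves:
  rows:
    - [[1, 0, 0, -45, -10], [1, 58, -35, -45, -20], [1, 117, -69, -45, -30], [1, 175, -104, -45, -40], [1, 233, -138, -45, -50], [1, 292, -173, -45, -60], [1, 350, -208, -45, -70], [1, 408, -242, -45, -80], [1, 466, -277, -45, -90], [1, 525, -311, -45, -100]]

```text
time_s: 1.45
eef_pos: [0.5344, -0.1362, 0.2505]
orientation: [[-0.413, 0.911, 0.0], [0.911, 0.413, -0.0], [-0.0, 0.0, -1.0]]
wrist_force: [-0.0, -0.1, -0.5]
width: 0.0943
finger_force: 0.0
```

Run:
```python
from h import *
st(); plan(.615,-.0565,.20,168.3)
```

```text
t 1.4 p [ 0.5344 -0.1362  0.2505] yaw 114.36 F [-0.  -0.1 -0.5] w 0.0943 ff 0.0 q6 -0.74
shift [ 39.4 106.3  50.5] turn -53.9
```

Call:
apply_moves:
  rows:
    - [[1, 20, 50, 0, -10], [1, 39, 106, 0, -20], [1, 39, 106, 0, -30], [1, 39, 106, 0, -40], [1, 39, 106, 0, -50], [1, 39, 106, 20, -54], [1, 39, 106, 50, -54], [1, 39, 106, 50, -54]]

```text
time_s: 2.45
eef_pos: [0.6132, -0.0591, 0.1984]
orientation: [[-0.978, 0.208, -0.004], [0.208, 0.978, 0.001], [0.004, -0.0, -1.0]]
wrist_force: [0.3, 0.1, 0.8]
width: 0.0939
finger_force: 0.0
```

Run:
```python
from h import *
st(); plan(.615,-.0565,.065,168.3)
i=[]
for n in('top','side'):
    c=cap(n); s=r.get_state(); u,v=[int(round(a)) for a in proj(c,s['eef_pos'])]; print(n,u,v)
    p=cv2.copyMakeBorder(c['img'],60,60,60,60,0)[v:v+120,u:u+120,::-1]; i.append(cv2.resize(p,(400,400),interpolation=3))
cv2.imwrite('pics/p5.png',np.hstack(i))
```

```text
t 2.5 p [ 0.6132 -0.0591  0.1984] yaw 168.02 F [0.3 0.1 0.8] w 0.0939 ff 0.0 q6 -1.52
shift [ -1.8   3.  133.4] turn -0.3
top 316 186
side 303 172
```

View pics/p5.png

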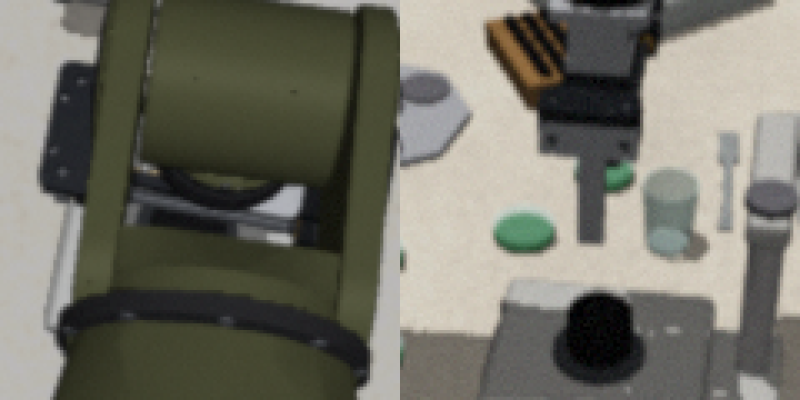

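The side crop shows the open fingers straight above the cap, so I can descend.

Call:
apply_moves:
  rows:
    - [[1, -2, 3, 45, 0], [1, -2, 3, 90, 0], [1, -2, 3, 134, 0], [1, -2, 3, 134, 0], [0.3, -2, 3, 134, 0], [0.3, -2, 3, 134, 0], [0.3, -2, 3, 134, 0], [0.3, -2, 3, 134, 0]]
  newtons: 15

```text
time_s: 3.55
eef_pos: [0.6169, -0.0567, 0.0671]
orientation: [[-0.978, 0.208, 0.001], [0.208, 0.978, -0.0], [-0.001, 0.0, -1.0]]
wrist_force: [-0.5, -0.7, 0.1]
width: 0.0573
finger_force: 0.0
```

Run:
```python
from h import *
st()
```

```text
t 3.5 p [ 0.6169 -0.0567  0.0671] yaw 168.02 F [-0.5 -0.7  0.1] w 0.0573 ff 0.0 q6 -1.51
```

Call:
apply_moves:
  rows:
    - [[0, 0, 0, 0, 0], [0, 0, 0, 0, 0], [0, 0, 0, 0, 0], [0, 0, 0, 0, 0], [0, 0, 0, -40, 0], [0, 0, 0, -80, 0]]
  newtons: 15

```text
time_s: 4.3
eef_pos: [0.6163, -0.0567, 0.1469]
orientation: [[-0.978, 0.208, -0.001], [0.208, 0.978, 0.0], [0.001, -0.0, -1.0]]
wrist_force: [-0.0, 0.1, -0.4]
width: 0.0533
finger_force: 15.0
```

Run:
```python
from h import *
st(); plan(.53,-.21,.15,168.3);plan(.53,-.21,.02,168.3)
```

```text
t 4.3 p [ 0.6163 -0.0567  0.1469] yaw 168.02 F [-0.   0.1 -0.4] w 0.0533 ff 15.0 q6 -1.51
shift [  52.6 -167.9   -3. ] turn -0.3
shift [  52.4 -167.9  127. ] turn -0.3
```

Call:
apply_moves:
  rows:
    - [[0, 18, -56, -3, 0], [0, 36, -112, -3, 0], [0, 53, -168, -3, 0], [0, 53, -168, 50, 0], [0, 53, -168, 100, 0], [0, 53, -168, 125, 0], [0, 53, -168, 131, 0], [0, 53, -168, 131, 0], [0, 53, -168, 131, 0]]

```text
time_s: 5.42
eef_pos: [0.5301, -0.2101, 0.0158]
orientation: [[-0.978, 0.207, 0.0], [0.207, 0.978, -0.0], [-0.0, -0.0, -1.0]]
wrist_force: [-0.2, 0.0, -0.6]
width: 0.0537
finger_force: 15.0
```

Run:
```python
from h import *
st()
```

```text
t 5.4 p [ 0.5301 -0.2101  0.0158] yaw 168.03 F [-0.2  0.  -0.6] w 0.0537 ff 15.0 q6 -1.8
```

Call:
apply_moves:
  rows:
    - [[0.75, 0, 0, 0, 0], [0.75, 0, 0, 0, 0], [0.75, 0, 0, 0, 0], [0.75, 0, 0, -55, 0], [0.75, 0, 0, -110, 0], [1, 0, 0, -170, 0], [1, 0, 0, -200, 0]]

```text
time_s: 6.3
eef_pos: [0.5305, -0.2103, 0.219]
orientation: [[-0.978, 0.207, 0.004], [0.207, 0.978, -0.002], [-0.004, -0.001, -1.0]]
wrist_force: [0.3, 0.8, -0.8]
width: 0.0871
finger_force: 0.0
```

Run:
```python
from h import *
st(); c=cap('top'); i=c['img'][:,:,::-1]
dishes(c)
cv2.imwrite('pics/p6.png',np.hstack([cv2.resize(i[230:330,95:195],(600,600),interpolation=3)]))
plan(.417,.365,.22,154.8)
```

```text
t 6.3 p [ 0.5305 -0.2103  0.219 ] yaw 168.02 F [ 0.3  0.8 -0.8] w 0.0871 ff 0.0 q6 -1.8
349 [190.7 187.9] [0.6447 0.2464]
338 [225.7 219.5] [0.5632 0.1577]
183 [290.4 274.7] [ 0.4236 -0.003 ]
222 [349.8 274.8] [ 0.4211 -0.1499]
301 [237.6 275.8] [0.4229 0.1277]
shift [231.1 539.4  -0.7] turn 13.2
```

View pics/p6.png

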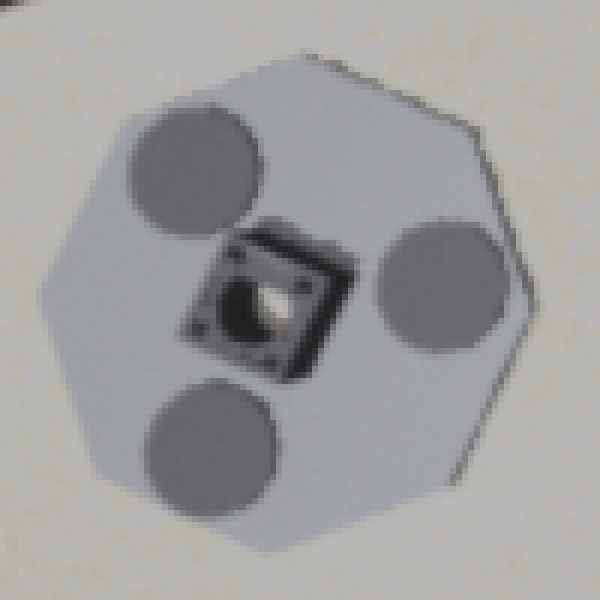

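Pad centres in the crop are (197,170), (444,286) and (212,448). The carousel hasn't moved, and neither have the dishes.

Run:
```python
from h import *
c=r.capture('top')
P=np.array([ray(c,(u+.5)/6+94.5,(v+.5)/6+229.5,.012)[:2] for u,v in[(197,170),(444,286),(212,448)]]);m=P.mean(0);print(P.round(4),m.round(4),[round(np.degrees(np.arctan2(*(p-m)[::-1])),1) for p in P])
plan(*m,.2,154.8)
```

```text
[[0.4709 0.4026]
 [0.4218 0.2991]
 [0.3575 0.3933]] [0.4167 0.365 ] [np.float64(34.7), np.float64(-85.6), np.float64(154.5)]
shift [231.2 539.2  17. ] turn 13.2
```

Call:
apply_moves:
  rows:
    - [[1, 23, 54, 0, 1], [1, 46, 108, 0, 3], [1, 69, 162, 0, 4], [1, 92, 216, 0, 5], [1, 115, 270, 0, 6], [1, 139, 324, 0, 8], [1, 162, 378, 0, 9], [1, 185, 432, 0, 10], [1, 208, 486, 0, 12], [1, 231, 539, 0, 13]]

```text
time_s: 7.65
eef_pos: [0.4148, 0.3668, 0.2141]
orientation: [[-0.906, 0.423, -0.001], [0.423, 0.906, -0.001], [0.001, -0.001, -1.0]]
wrist_force: [0.7, -0.0, -0.1]
width: 0.0936
finger_force: 0.0
```

Run:
```python
from h import *
st(); c=cap('top'); i=c['img'][:,:,::-1]
s=cap('side')['img'][:,:,::-1]
cv2.imwrite('pics/p7.png',np.hstack([cv2.resize(i[140:250,260:370],(400,400),interpolation=3),cv2.resize(s[60:200,160:300],(400,400),interpolation=3)]))
```

```text
t 7.7 p [0.4148 0.3668 0.2141] yaw 154.99 F [ 0.7 -0.  -0.1] w 0.0936 ff 0.0 q6 -0.48
```

View pics/p7.png

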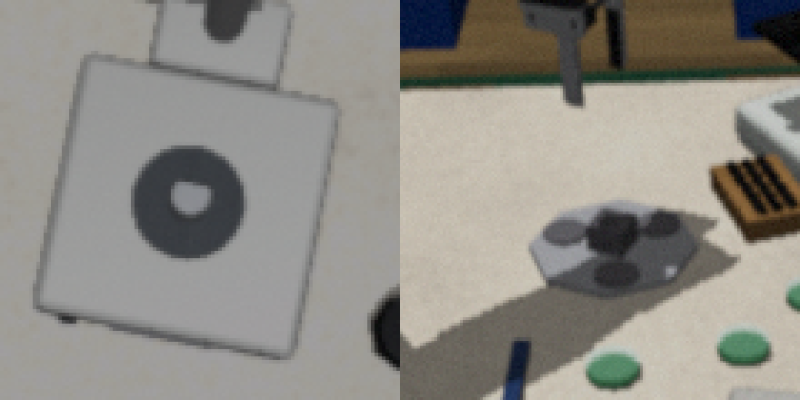

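The left crop shows the bare flange centred at (188,202), with the D shaft inside it and its flat towards the column. In the right crop the gripper is above the carousel.

Run:
```python
from h import *
c=r.capture('top')
k=400/110; T=lambda u,v,z:ray(c,(u+.5)/k+259.5,(v+.5)/k+139.5,z)[:2]
print('flange',T(188,202,.051).round(4))
D=np.array([T(*p,.045) for p in[(88,55),(337,103),(290,358),(37,308)]]);print(D.mean(0).round(4))
a=lambda p,q:round(np.degrees(np.arctan2(*(q-p)[::-1])),1)
print(a(D[3],D[0]),a(D[2],D[1]),a(D[1],D[0])-90,a(D[2],D[3])-90)
plan(.4167,.365,.016,154.5)
```

```text
flange [ 0.616  -0.0568]
[ 0.6149 -0.0571]
-11.9 -12.0 -12.0 -12.099999999999994
shift [ -2.9  -0.2 197.6] turn 0.7
```

Call:
apply_moves:
  rows:
    - [[1, 0, 0, 50, 0], [1, 0, 0, 100, 0], [1, 0, 0, 150, 0], [1, 0, 0, 150, 0]]

```text
time_s: 8.3
eef_pos: [0.4144, 0.3629, 0.0622]
orientation: [[-0.906, 0.423, -0.006], [0.423, 0.906, -0.004], [0.003, -0.006, -1.0]]
wrist_force: [-0.6, -0.1, 1.2]
width: 0.0941
finger_force: 0.0
```

Run:
```python
from h import *
st();plan(.4167,.365,.016,154.5)
```

```text
t 8.3 p [0.4144 0.3629 0.0622] yaw 154.97 F [-0.6 -0.1  1.2] w 0.0941 ff 0.0 q6 -0.48
shift [-1.3  3.2 46.2] turn 0.5
```

Call:
apply_moves:
  rows:
    - [[1, 0, 1, 15, 0.5], [1, 0, 1, 30, 0.5], [1, 0, 1, 46, 0.5], [1, 0, 1, 46, 0.5], [1, 0, 1, 46, 0.5], [1, 0, 1, 46, 0.5]]

```text
time_s: 9.05
eef_pos: [0.4165, 0.3663, 0.02]
orientation: [[-0.903, 0.43, 0.001], [0.43, 0.903, 0.001], [-0.0, 0.001, -1.0]]
wrist_force: [0.5, -0.2, -1.0]
width: 0.0939
finger_force: 0.0
```

Run:
```python
from h import *
st();plan(.4167,.365,.016,154.5)
```

```text
t 9.1 p [0.4165 0.3663 0.02  ] yaw 154.53 F [ 0.5 -0.2 -1. ] w 0.0939 ff 0.0 q6 -0.47
shift [-0.8 -1.1  4. ] turn 0.0
```

Call:
apply_moves:
  rows:
    - [[1, -1, -1, 4, 0], [0, -1, -1, 4, 0], [0, -1, -1, 4, 0], [0, -1, -1, 4, 0], [0, -1, -1, 4, 0], [0, -1, -1, 4, 0], [0, -1, -1, 4, 0], [0, -1, -1, 4, 0], [0, -1, -1, 4, 0], [0, -1, -1, 4, 0]]
  newtons: 40

```text
time_s: 10.3
eef_pos: [0.4168, 0.3648, 0.0155]
orientation: [[-0.903, 0.43, 0.0], [0.43, 0.903, 0.0], [-0.0, 0.0, -1.0]]
wrist_force: [-0.1, 1.2, -0.2]
width: 0.0458
finger_force: 40.0
```

Call:
apply_moves:
  rows:
    - [[0, 0, 0, 0, 0], [0, 0, 0, -30, 0], [0, 0, 0, -80, 0], [0, 0, 0, -140, 0], [0, 0, 0, -160, 0], [0, 0, 0, -160, 0], [0, 0, 0, -160, 0]]

```text
time_s: 11.18
eef_pos: [0.4161, 0.3642, 0.1736]
orientation: [[-0.903, 0.43, -0.002], [0.43, 0.903, -0.002], [0.001, -0.003, -1.0]]
wrist_force: [-0.6, 0.3, -5.0]
width: 0.0456
finger_force: 40.0
```

Run:
```python
from h import *
st();plan(.6157,-.0568,.18,168.0)
s=cap('side')['img'][:,:,::-1]
cv2.imwrite('pics/p8.png',cv2.resize(s[0:210,80:360],(800,600),interpolation=3))
```

```text
t 11.2 p [0.4161 0.3642 0.1736] yaw 154.52 F [-0.6  0.3 -5. ] w 0.0456 ff 40.0 q6 -0.47
shift [-361.3 -294.2   -6.1] turn -13.5
```

View pics/p8.png

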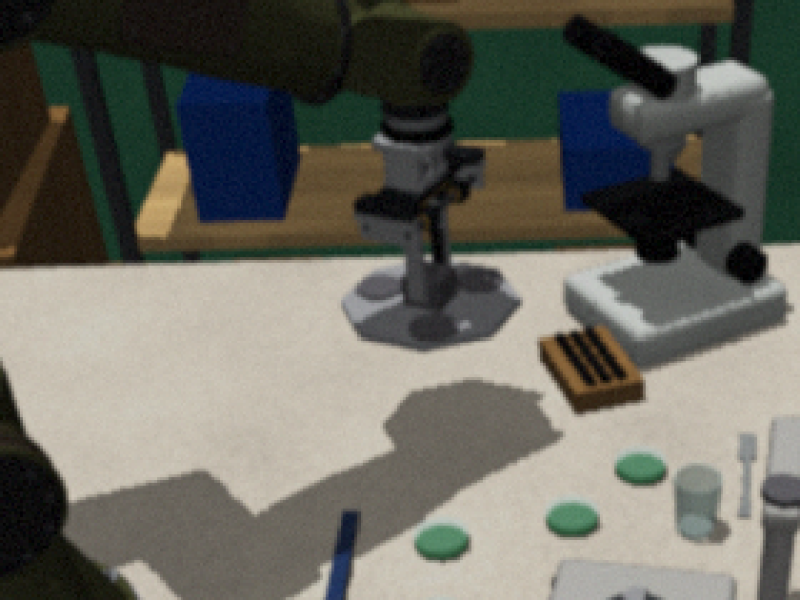

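Call:
apply_moves:
  rows:
    - [[0, -36, -29, -5, -1.5], [0, -72, -59, -5, -3], [0, -108, -88, -5, -4.5], [0, -145, -118, -5, -6], [0, -181, -147, -5, -7.5], [0, -217, -177, -5, -9], [0, -253, -206, -5, -10.5], [0, -289, -236, -5, -12], [0, -325, -265, -5, -13.5], [0, -361, -294, -5, -13.5]]

```text
time_s: 12.48
eef_pos: [0.6162, -0.0574, 0.1787]
orientation: [[-0.978, 0.207, -0.003], [0.207, 0.978, 0.0], [0.003, -0.0, -1.0]]
wrist_force: [0.7, -0.0, -4.2]
width: 0.0451
finger_force: 40.0
```

Call:
apply_moves:
  rows:
    - [[0, 0, 0, 30, 0], [0, 0, 0, 60, 0], [0, 0, 0, 74, 0], [0, 0, 0, 74, 0], [0, 0, 0, 74, 0], [0, 0, 0, 74, 0]]

```text
time_s: 13.22
eef_pos: [0.6166, -0.0559, 0.1076]
orientation: [[-0.978, 0.207, 0.002], [0.207, 0.978, -0.0], [-0.002, 0.0, -1.0]]
wrist_force: [-0.5, 0.3, -4.1]
width: 0.0459
finger_force: 40.0
```

Run:
```python
from h import *
st();plan(.6157,-.0568,.067,168.0)
s=cap('side')['img'][:,:,::-1]
cv2.imwrite('pics/p9.png',cv2.resize(s[110:290,220:400],(600,600),interpolation=3))
```

```text
t 13.2 p [ 0.6166 -0.0559  0.1076] yaw 168.04 F [-0.5  0.3 -4.1] w 0.0459 ff 40.0 q6 -1.51
shift [ 0.8 -1.1 40.5] turn 0.0
```

View pics/p9.png

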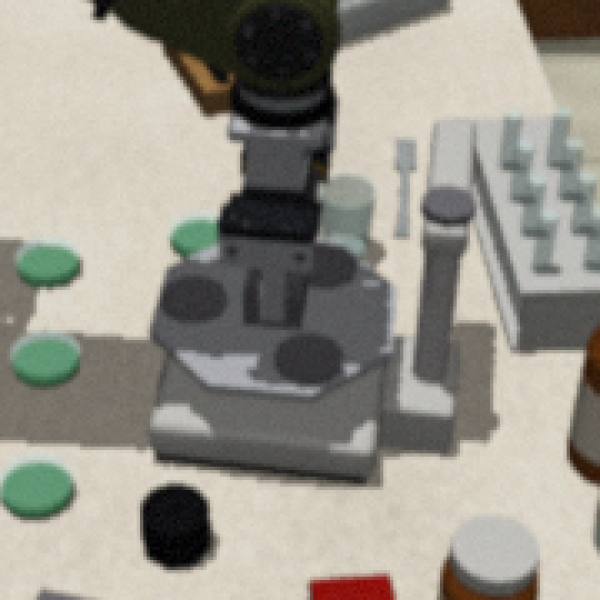

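The carousel is level over the pourer with its front pad towards the robot, and the cap stands on the bench. I'll lower gently and watch the force.

Call:
apply_moves:
  rows:
    - [[0, 0.5, -0.5, 4, 0], [0, 0.5, -0.5, 8, 0], [0, 0.5, -0.5, 12, 0], [0, 0.5, -0.5, 14, 0], [0, 0.5, -0.5, 14, 0], [0, 0.5, -0.5, 14, 0]]

```text
time_s: 14.02
eef_pos: [0.6166, -0.0565, 0.0929]
orientation: [[-0.978, 0.207, 0.003], [0.207, 0.978, -0.0], [-0.003, 0.0, -1.0]]
wrist_force: [7.5, -1.3, -2.0]
width: 0.0457
finger_force: 40.0
```

Run:
```python
from h import *
st();print(np.round(r.get_state()['moment'],2));plan(.6157,-.0568,.067,168.0)
```

```text
t 14.0 p [ 0.6166 -0.0565  0.0929] yaw 168.02 F [ 7.5 -1.3 -2. ] w 0.0457 ff 40.0 q6 -1.51
[-0.28 -1.81  0.03]
shift [ 0.9 -0.5 25.9] turn 0.0
```

The bore has entered the shaft, with a 7.5 N push towards +x. I'll yield that way and continue down.

Call:
apply_moves:
  rows:
    - [[0, -0.7, 0, 0, 0], [0, -0.7, 0, 0, 0], [0, -0.7, 0, 2, 0], [0, -0.7, 0, 4, 0], [0, -0.7, 0, 6, 0], [0, -0.7, 0, 6, 0]]

```text
time_s: 14.78
eef_pos: [0.6169, -0.0566, 0.0866]
orientation: [[-0.978, 0.208, 0.002], [0.208, 0.978, -0.0], [-0.002, 0.0, -1.0]]
wrist_force: [7.1, -1.0, -3.9]
width: 0.0462
finger_force: 40.0
```

Run:
```python
from h import *
st();print(np.round(r.get_state()['moment'],2))
```

```text
t 14.8 p [ 0.6169 -0.0566  0.0866] yaw 168.02 F [ 7.1 -1.  -3.9] w 0.0462 ff 40.0 q6 -1.51
[-0.19 -1.72 -0.02]
```

Going down well; yield a little more in the same direction and continue.

Call:
apply_moves:
  rows:
    - [[0, -0.7, 0, 3, 0], [0, -0.7, 0, 6, 0], [0, -0.7, 0, 9, 0], [0, -0.7, 0, 12, 0], [0, -0.7, 0, 14, 0], [0, -0.7, 0, 16, 0], [0, -0.7, 0, 17, 0], [0, -0.7, 0, 17, 0]]

```text
time_s: 15.78
eef_pos: [0.617, -0.0566, 0.0693]
orientation: [[-0.978, 0.207, 0.0], [0.207, 0.978, -0.0], [-0.0, 0.0, -1.0]]
wrist_force: [5.6, -0.3, -3.2]
width: 0.0457
finger_force: 40.0
```

Run:
```python
from h import *
st();print(np.round(r.get_state()['moment'],2))
```

```text
t 15.8 p [ 0.617  -0.0566  0.0693] yaw 168.03 F [ 5.6 -0.3 -3.2] w 0.0457 ff 40.0 q6 -1.51
[-0.14 -1.28 -0.06]
```

Call:
apply_moves:
  rows:
    - [[0, -0.4, 0, 1.5, 0], [0, -0.4, 0, 2.5, 0], [0, -0.4, 0, 3, 0], [0, -0.4, 0, 3, 0], [0.7, -0.4, 0, 3, 0], [0.7, -0.4, 0, 3, 0], [0.7, -0.4, 0, 3, 0], [0.8, -0.4, 0, 0, 0], [0.8, -0.4, 0, 0, 0], [0.8, -0.4, 0, 0, 0]]

```text
time_s: 17.02
eef_pos: [0.6173, -0.0567, 0.0695]
orientation: [[-0.978, 0.208, 0.0], [0.208, 0.978, 0.0], [-0.0, 0.0, -1.0]]
wrist_force: [1.5, -0.4, 0.2]
width: 0.0755
finger_force: 0.0
```

Call:
apply_moves:
  rows:
    - [[1, 0, 0, -50, 0], [1, 0, 0, -100, 0], [1, 0, 0, -150, 0], [1, 60, 0, -150, 0], [1, 120, 0, -150, 0], [1, 180, -40, -150, 0], [1, 220, -90, -150, 0], [1, 220, -150, -150, 0], [1, 220, -210, -150, 0], [1, 220, -210, -150, 0]]

```text
time_s: 18.27
eef_pos: [0.3573, -0.2194, 0.2195]
orientation: [[-0.977, 0.212, -0.0], [0.212, 0.977, -0.0], [-0.0, -0.0, -1.0]]
wrist_force: [0.2, -0.2, -0.9]
width: 0.0941
finger_force: 0.0
```

Run:
```python
from h import *
st(); c=cap('top'); i=c['img'][:,:,::-1]; dishes(c)
s=cap('side')['img'][:,:,::-1]
cv2.imwrite('pics/p10.png',np.hstack([cv2.resize(i[140:250,260:370],(400,400),interpolation=3),cv2.resize(s[150:290,230:370],(400,400),interpolation=3)]))
```

```text
t 18.3 p [ 0.3573 -0.2194  0.2195] yaw 167.74 F [ 0.2 -0.2 -0.9] w 0.0941 ff 0.0 q6 -1.99
350 [190.8 187.9] [0.6448 0.2463]
343 [225.6 219.5] [0.5631 0.1577]
246 [290.9 275. ] [ 0.4228 -0.0042]
289 [350.1 274.7] [ 0.4215 -0.1506]
331 [237.8 275.8] [0.4227 0.1272]
```

View pics/p10.png

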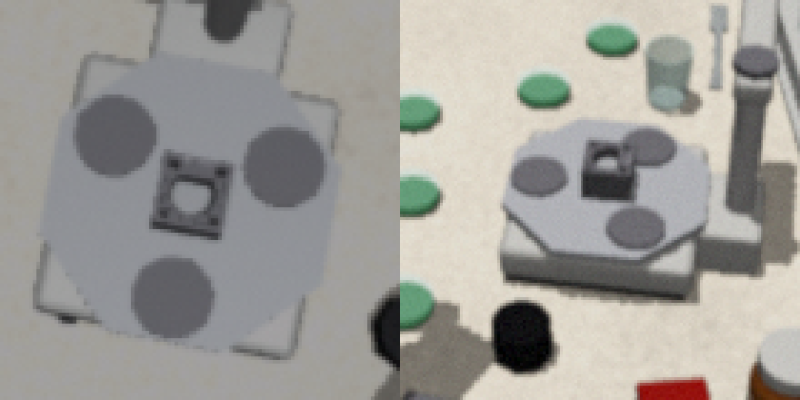

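The carousel is seated on the flange, with the front pad at (173,298) in the left crop.

Run:
```python
from h import *
c=r.capture('top'); k=400/110
P=np.array([ray(c,(u+.5)/k+259.5,(v+.5)/k+139.5,.063)[:2] for u,v in[(173,298),(115,135),(284,167)]]);print(P.round(4),P.mean(0).round(4),np.linalg.norm(P-P.mean(0),axis=1))
plan(.4215,-.151,.08,168);plan(.4215,-.151,.004,168)
```

```text
[[ 0.5509 -0.0451]
 [ 0.6598 -0.0087]
 [ 0.6366 -0.1201]] [ 0.6158 -0.058 ] [0.06611776 0.06604208 0.06552333]
shift [-48.   76.6 139.4] turn 0.0
shift [-48.   76.5 215.4] turn 0.0
```

Call:
apply_moves:
  rows:
    - [[0.85, -24, 38, 50, 0], [0.85, -48, 76.5, 110, 0], [0.85, -48, 76.5, 160, 0], [0.85, -48, 76.5, 200, 0], [0.85, -48, 76.5, 215, 0], [0.85, -48, 76.5, 215, 0], [0, -48, 76.5, 215, 0], [0, -48, 76.5, 215, 0], [0, -48, 76.5, 215, 0], [0, -48, 76.5, 215, 0]]
  newtons: 15

```text
time_s: 19.68
eef_pos: [0.422, -0.1519, 0.0055]
orientation: [[-0.978, 0.208, 0.002], [0.208, 0.978, -0.001], [-0.002, -0.0, -1.0]]
wrist_force: [-1.1, 1.3, 9.7]
width: 0.0593
finger_force: 15.0
```

Run:
```python
from h import *
st();plan(.5515,-.044,.1,168)
```

```text
t 19.7 p [ 0.422  -0.1519  0.0055] yaw 168.02 F [-1.1  1.3  9.7] w 0.0593 ff 15.0 q6 -1.79
shift [-104.4  132.4  -94.3] turn 0.0
```

Call:
apply_moves:
  rows:
    - [[0, 0, 0, -55, 0], [0, 0, 0, -115, 0], [0, -35, 44, -115, 0], [0, -70, 88, -115, 0], [0, -105, 132, -115, 0], [0, -105, 132, -90, 0], [0, -105, 132, -70, 0], [0, -105, 132, -66, 0], [0, -105, 132, -66, 0], [0, -105, 132, -66, 0]]

```text
time_s: 20.92
eef_pos: [0.5519, -0.0445, 0.0715]
orientation: [[-0.978, 0.208, 0.002], [0.208, 0.978, -0.0], [-0.002, 0.0, -1.0]]
wrist_force: [-0.2, -0.2, -0.5]
width: 0.0596
finger_force: 15.0
```

Run:
```python
from h import *
st();plan(.5515,-.044,.069,168)
```

```text
t 20.9 p [ 0.5519 -0.0445  0.0715] yaw 168.01 F [-0.2 -0.2 -0.5] w 0.0596 ff 15.0 q6 -1.51
shift [0.5 0.4 2.5] turn 0.0
```

Now lower 2 mm, release, rise, and check.

Call:
apply_moves:
  rows:
    - [[0, 0, 0, 2, 0], [0, 0, 0, 2.5, 0], [0, 0, 0, 2.5, 0], [0.8, 0, 0, 2.5, 0], [0.8, 0, 0, 2.5, 0], [0.8, 0, 0, 2.5, 0], [0.8, 0, 0, -40, 0], [0.85, 0, 0, -100, 0], [0.85, 0, 0, -100, 0]]

```text
time_s: 22.05
eef_pos: [0.5533, -0.0445, 0.1749]
orientation: [[-0.978, 0.207, 0.008], [0.207, 0.978, -0.001], [-0.008, 0.0, -1.0]]
wrist_force: [-0.3, 0.6, 0.0]
width: 0.0801
finger_force: 0.0
```

Run:
```python
from h import *
st();plan(.4228,-.0042,.05,168);plan(.4228,-.0042,.0044,168); dishes()
```

```text
t 22.1 p [ 0.5533 -0.0445  0.1749] yaw 168.03 F [-0.3  0.6  0. ] w 0.0801 ff 0.0 q6 -1.51
shift [136.9  12.3 123.8] turn 0.0
shift [137.3  12.3 169.4] turn 0.0
349 [190.7 187.9] [0.6447 0.2463]
337 [225.6 219.5] [0.563  0.1578]
66 [304.4 229. ] [ 0.5363 -0.0396]
324 [237.9 275.9] [0.4227 0.1272]
```

Call:
apply_moves:
  rows:
    - [[0.85, 45, 4, 0, 0], [0.85, 90, 8, 0, 0], [0.85, 134.5, 12, 20, 0], [0.85, 134.5, 12, 70, 0], [0.85, 134.5, 12, 110, 0], [0.85, 134.5, 12, 110, 0], [0.85, 134.5, 12, 110, 0]]

```text
time_s: 22.98
eef_pos: [0.4228, -0.0047, 0.0612]
orientation: [[-0.978, 0.208, 0.0], [0.208, 0.978, -0.0], [-0.0, 0.0, -1.0]]
wrist_force: [-0.1, -0.3, 0.1]
width: 0.0802
finger_force: 0.0
```

Run:
```python
from h import *
st();plan(.4228,-.0042,.005,168)
c=r.capture('side'); hsv=cv2.cvtColor(c['img'],cv2.COLOR_RGB2HSV); m=cv2.inRange(hsv,(50,60,50),(90,255,255))
m[:140]=0
n,l,s,ce=cv2.connectedComponentsWithStats(m)
for k in range(1,n):
    if s[k,4]>60: print(s[k,4],ce[k].round(1),ray(c,*ce[k],0.012)[:2].round(4),ray(c,*ce[k],0.075)[:2].round(4))
```

```text
t 23.0 p [ 0.4228 -0.0047  0.0612] yaw 168.02 F [-0.1 -0.3  0.1] w 0.0802 ff 0.0 q6 -1.46
shift [ 0.1  0.5 56.2] turn 0.0
134 [303.7 163.6] [0.6449 0.2378] [0.6364 0.1512]
153 [279.9 181.5] [0.5633 0.1483] [0.5605 0.068 ]
241 [278.  209.9] [0.5519 0.0158] [ 0.5499 -0.0553]
215 [233.4 218.4] [ 0.4241 -0.0131] [ 0.4311 -0.0821]
```

Call:
apply_moves:
  rows:
    - [[0.85, 0, 0.5, 30, 0], [0.85, 0, 0.5, 50, 0], [0.85, 0, 0.5, 56, 0], [0.85, 0, 0.5, 56, 0], [0, 0, 0.5, 56, 0], [0, 0, 0.5, 56, 0], [0, 0, 0.5, 56, 0], [0, 0, 0.5, 56, 0]]

```text
time_s: 24.02
eef_pos: [0.4228, -0.0041, 0.0049]
orientation: [[-0.978, 0.207, 0.001], [0.207, 0.978, -0.0], [-0.001, 0.0, -1.0]]
wrist_force: [-1.6, 0.7, 7.2]
width: 0.0596
finger_force: 15.0
```

Run:
```python
from h import *
st();plan(.5515,-.044,.083,168)
```

```text
t 24.0 p [ 0.4228 -0.0041  0.0049] yaw 168.02 F [-1.6  0.7  7.2] w 0.0596 ff 15.0 q6 -1.46
shift [-134.2  -12.3  -77.9] turn 0.0
```

Call:
apply_moves:
  rows:
    - [[0, 0, 0, -55, 0], [0, 0, 0, -115, 0], [0, -45, -4, -120, 0], [0, -90, -8, -120, 0], [0, -134, -12, -120, 0], [0, -134, -12, -100, 0], [0, -134, -12, -85, 0], [0, -134, -12, -81, 0], [0, -134, -12, -81, 0], [0, -134, -12, -81, 0]]

```text
time_s: 25.28
eef_pos: [0.5513, -0.0436, 0.0862]
orientation: [[-0.978, 0.207, 0.001], [0.207, 0.978, -0.0], [-0.001, 0.0, -1.0]]
wrist_force: [-0.4, -0.1, -1.0]
width: 0.0599
finger_force: 15.0
```

Run:
```python
from h import *
st();plan(.5515,-.044,.084,168)
```

```text
t 25.3 p [ 0.5513 -0.0436  0.0862] yaw 168.03 F [-0.4 -0.1 -1. ] w 0.0599 ff 15.0 q6 -1.51
shift [-0.2 -0.3  2.2] turn 0.0
```

Call:
apply_moves:
  rows:
    - [[0, 0, 0, 1.5, 0], [0, 0, 0, 2.2, 0], [0, 0, 0, 2.2, 0], [0.8, 0, 0, 2.2, 0], [0.8, 0, 0, 2.2, 0], [0.8, 0, 0, 2.2, 0], [0.8, 0, 0, -40, 0], [0.85, 0, 0, -90, 0], [0.85, 0, 0, -90, 0]]

```text
time_s: 26.4
eef_pos: [0.5526, -0.0439, 0.1792]
orientation: [[-0.978, 0.207, 0.006], [0.207, 0.978, -0.001], [-0.007, 0.0, -1.0]]
wrist_force: [-0.4, -0.9, -1.0]
width: 0.08
finger_force: 0.0
```

Run:
```python
from h import *
st();plan(.4227,.1272,.06,168); dishes()
```

```text
t 26.4 p [ 0.5526 -0.0439  0.1792] yaw 168.03 F [-0.4 -0.9 -1. ] w 0.08 ff 0.0 q6 -1.51
shift [163.3 140.4 118.2] turn 0.0
349 [190.7 188. ] [0.6447 0.2464]
339 [225.7 219.5] [0.5631 0.1577]
315 [237.9 275.7] [0.423 0.127]
```

Call:
apply_moves:
  rows:
    - [[0.85, 40, 35, 0, 0], [0.85, 80, 70, 0, 0], [0.85, 121, 105, 0, 0], [0.85, 161, 140, 20, 0], [0.85, 161, 140, 70, 0], [0.85, 161, 140, 115, 0], [0.85, 161, 140, 115, 0], [0.85, 161, 140, 115, 0]]

```text
time_s: 27.45
eef_pos: [0.4232, 0.1267, 0.0615]
orientation: [[-0.978, 0.208, 0.001], [0.208, 0.978, 0.0], [-0.001, 0.0, -1.0]]
wrist_force: [-0.5, -0.2, 0.9]
width: 0.0801
finger_force: 0.0
```

Run:
```python
from h import *
st();plan(.4228,.127,.005,168)
```

```text
t 27.4 p [0.4232 0.1267 0.0615] yaw 168.01 F [-0.5 -0.2  0.9] w 0.0801 ff 0.0 q6 -1.15
shift [ 0.4  0.2 56.5] turn 0.0
```

Call:
apply_moves:
  rows:
    - [[0.85, 0, 0, 30, 0], [0.85, 0, 0, 50, 0], [0.85, 0, 0, 56, 0], [0.85, 0, 0, 56, 0], [0, 0, 0, 56, 0], [0, 0, 0, 56, 0], [0, 0, 0, 56, 0], [0, 0, 0, 56, 0]]

```text
time_s: 28.45
eef_pos: [0.423, 0.1268, 0.005]
orientation: [[-0.978, 0.207, 0.001], [0.207, 0.978, 0.0], [-0.001, 0.0, -1.0]]
wrist_force: [-0.9, -0.2, 8.0]
width: 0.0594
finger_force: 15.0
```

Run:
```python
from h import *
st();plan(.5515,-.044,.099,168)
```

```text
t 28.4 p [0.423  0.1268 0.005 ] yaw 168.03 F [-0.9 -0.2  8. ] w 0.0594 ff 15.0 q6 -1.15
shift [-161.2 -140.4  -94. ] turn 0.0
```

Call:
apply_moves:
  rows:
    - [[0, 0, 0, -60, 0], [0, 0, 0, -120, 0], [0, -40, -35, -135, 0], [0, -80, -70, -135, 0], [0, -121, -105, -135, 0], [0, -161, -140, -135, 0], [0, -161, -140, -115, 0], [0, -161, -140, -100, 0], [0, -161, -140, -97, 0], [0, -161, -140, -97, 0]]

```text
time_s: 29.7
eef_pos: [0.5511, -0.0432, 0.1018]
orientation: [[-0.978, 0.207, 0.0], [0.207, 0.978, -0.0], [-0.0, 0.0, -1.0]]
wrist_force: [0.4, -0.1, 0.3]
width: 0.0593
finger_force: 15.0
```

Run:
```python
from h import *
st();plan(.5515,-.044,.099,168)
```

```text
t 29.7 p [ 0.5511 -0.0432  0.1018] yaw 168.07 F [ 0.4 -0.1  0.3] w 0.0593 ff 15.0 q6 -1.51
shift [-0.6 -0.7  2.8] turn 0.1
```

Call:
apply_moves:
  rows:
    - [[0, 0, 0, 1.5, 0], [0, 0, 0, 2.8, 0], [0, 0, 0, 2.8, 0], [0.8, 0, 0, 2.8, 0], [0.8, 0, 0, 2.8, 0], [0.8, 0, 0, 2.8, 0], [0.8, 0, 0, -40, 0], [0.85, 0, 0, -80, 0], [0.85, 0, 0, -80, 0]]

```text
time_s: 30.82
eef_pos: [0.5523, -0.0438, 0.1844]
orientation: [[-0.978, 0.207, 0.005], [0.207, 0.978, -0.001], [-0.005, 0.0, -1.0]]
wrist_force: [-0.3, 0.5, -0.6]
width: 0.0799
finger_force: 0.0
```

Run:
```python
from h import *
st();plan(.5631,.1577,.06,168); dishes()
```

```text
t 30.8 p [ 0.5523 -0.0438  0.1844] yaw 168.03 F [-0.3  0.5 -0.6] w 0.0799 ff 0.0 q6 -1.51
shift [ 31.8 199.3 124.3] turn 0.0
349 [190.7 188. ] [0.6447 0.2464]
339 [225.7 219.6] [0.5629 0.1577]
```

Call:
apply_moves:
  rows:
    - [[0.85, 8, 50, 0, 0], [0.85, 16, 100, 0, 0], [0.85, 24, 150, 0, 0], [0.85, 31, 199, 20, 0], [0.85, 31, 199, 70, 0], [0.85, 31, 199, 120, 0], [0.85, 31, 199, 120, 0], [0.85, 31, 199, 120, 0]]

```text
time_s: 31.88
eef_pos: [0.5627, 0.1575, 0.0628]
orientation: [[-0.978, 0.208, 0.001], [0.208, 0.978, 0.0], [-0.001, 0.0, -1.0]]
wrist_force: [0.9, -0.8, 0.8]
width: 0.0799
finger_force: 0.0
```

Run:
```python
from h import *
st();plan(.563,.1577,.005,168)
```

```text
t 31.9 p [0.5627 0.1575 0.0628] yaw 168.02 F [ 0.9 -0.8  0.8] w 0.0799 ff 0.0 q6 -1.15
shift [-0.2  0.3 57.8] turn 0.0
```

Call:
apply_moves:
  rows:
    - [[0.85, 0, 0, 30, 0], [0.85, 0, 0, 52, 0], [0.85, 0, 0, 57.5, 0], [0.85, 0, 0, 57.5, 0], [0, 0, 0, 57.5, 0], [0, 0, 0, 57.5, 0], [0, 0, 0, 57.5, 0], [0, 0, 0, 57.5, 0]]

```text
time_s: 32.88
eef_pos: [0.5624, 0.1576, 0.0046]
orientation: [[-0.978, 0.207, 0.001], [0.207, 0.978, 0.0], [-0.001, 0.0, -1.0]]
wrist_force: [-1.1, 0.9, 5.9]
width: 0.0596
finger_force: 15.0
```

Run:
```python
from h import *
st();plan(.5515,-.044,.114,168)
```

```text
t 32.9 p [0.5624 0.1576 0.0046] yaw 168.03 F [-1.1  0.9  5.9] w 0.0596 ff 15.0 q6 -1.15
shift [ -31.2 -199.4 -109.4] turn 0.0
```

Call:
apply_moves:
  rows:
    - [[0, 0, 0, -60, 0], [0, 0, 0, -120, 0], [0, -8, -50, -150, 0], [0, -16, -100, -150, 0], [0, -24, -150, -150, 0], [0, -31, -199, -150, 0], [0, -31, -199, -130, 0], [0, -31, -199, -116, 0], [0, -31, -199, -112, 0], [0, -31, -199, -112, 0]]

```text
time_s: 34.12
eef_pos: [0.5512, -0.0431, 0.116]
orientation: [[-0.978, 0.207, -0.0], [0.207, 0.978, 0.0], [0.0, -0.0, -1.0]]
wrist_force: [-0.0, 0.2, -0.8]
width: 0.06
finger_force: 15.0
```

Run:
```python
from h import *
st();plan(.5515,-.044,.1135,168)
```

```text
t 34.1 p [ 0.5512 -0.0431  0.116 ] yaw 168.08 F [-0.   0.2 -0.8] w 0.06 ff 15.0 q6 -1.51
shift [-0.5 -0.8  2.5] turn 0.1
```

Call:
apply_moves:
  rows:
    - [[0, 0, 0, 1.5, 0], [0, 0, 0, 2.5, 0], [0, 0, 0, 2.5, 0], [0.8, 0, 0, 2.5, 0], [0.8, 0, 0, 2.5, 0], [0.8, 0, 0, 2.5, 0], [0.8, 0, 0, -40, 0], [0.85, 0, 0, -70, 0], [0.85, 0, 0, -70, 0]]

```text
time_s: 35.25
eef_pos: [0.552, -0.0438, 0.1881]
orientation: [[-0.978, 0.207, 0.004], [0.207, 0.978, -0.001], [-0.004, 0.0, -1.0]]
wrist_force: [0.7, 0.7, -0.5]
width: 0.08
finger_force: 0.0
```

Run:
```python
from h import *
st();plan(.6447,.2464,.06,168); dishes()
```

```text
t 35.2 p [ 0.552  -0.0438  0.1881] yaw 168.02 F [ 0.7  0.7 -0.5] w 0.08 ff 0.0 q6 -1.51
shift [-30.  303.1 128.3] turn 0.0
348 [190.7 188. ] [0.6446 0.2464]
```

Call:
apply_moves:
  rows:
    - [[0.85, -5, 55, 0, 0], [0.85, -10, 110, 0, 0], [0.85, -16, 165, 0, 0], [0.85, -21, 220, 0, 0], [0.85, -27, 275, 10, 0], [0.85, -30, 303, 50, 0], [0.85, -30, 303, 100, 0], [0.85, -30, 303, 124, 0], [0.85, -30, 303, 124, 0], [0.85, -30, 303, 124, 0]]

```text
time_s: 36.55
eef_pos: [0.6436, 0.2465, 0.0627]
orientation: [[-0.978, 0.208, 0.001], [0.208, 0.978, 0.0], [-0.001, 0.0, -1.0]]
wrist_force: [0.1, -0.3, 0.7]
width: 0.0796
finger_force: 0.0
```

Run:
```python
from h import *
st();plan(.6446,.2464,.005,168)
```

```text
t 36.5 p [0.6436 0.2465 0.0627] yaw 168.02 F [ 0.1 -0.3  0.7] w 0.0796 ff 0.0 q6 -1.05
shift [-0.9  0.  57.7] turn 0.0
```

Call:
apply_moves:
  rows:
    - [[0.85, -0.8, 0, 30, 0], [0.85, -0.8, 0, 52, 0], [0.85, -0.8, 0, 57.5, 0], [0.85, -0.8, 0, 57.5, 0], [0, -0.8, 0, 57.5, 0], [0, -0.8, 0, 57.5, 0], [0, -0.8, 0, 57.5, 0], [0, -0.8, 0, 57.5, 0]]

```text
time_s: 37.55
eef_pos: [0.6444, 0.2466, 0.0052]
orientation: [[-0.978, 0.207, 0.001], [0.207, 0.978, 0.0], [-0.001, 0.001, -1.0]]
wrist_force: [-0.5, 0.5, 6.2]
width: 0.0594
finger_force: 15.0
```

Run:
```python
from h import *
st();plan(.5515,-.044,.129,168)
```

```text
t 37.5 p [0.6444 0.2466 0.0052] yaw 168.03 F [-0.5  0.5  6.2] w 0.0594 ff 15.0 q6 -1.05
shift [  30.5 -303.4 -124. ] turn 0.0
```

Call:
apply_moves:
  rows:
    - [[0, 0, 0, -60, 0], [0, 0, 0, -120, 0], [0, 0, -10, -160, 0], [0, 5, -65, -165, 0], [0, 11, -120, -165, 0], [0, 17, -175, -165, 0], [0, 23, -230, -165, 0], [0, 28, -280, -165, 0], [0, 30.5, -303, -165, 0], [0, 30.5, -303, -165, 0]]

```text
time_s: 38.8
eef_pos: [0.551, -0.0449, 0.1694]
orientation: [[-0.978, 0.21, -0.0], [0.21, 0.978, -0.0], [0.0, -0.0, -1.0]]
wrist_force: [-0.8, -0.2, -1.0]
width: 0.0594
finger_force: 15.0
```

Call:
apply_moves:
  rows:
    - [[0, 0, 0, 20, 0], [0, 0, 0, 34, 0], [0, 0, 0, 38, 0], [0, 0, 0, 38, 0], [0, 0, 0, 38, 0]]

```text
time_s: 39.42
eef_pos: [0.5517, -0.0436, 0.132]
orientation: [[-0.978, 0.207, 0.001], [0.207, 0.978, -0.0], [-0.001, 0.0, -1.0]]
wrist_force: [0.1, 0.3, 0.0]
width: 0.0596
finger_force: 15.0
```

Run:
```python
from h import *
st();plan(.5515,-.044,.1285,168)
```

```text
t 39.4 p [ 0.5517 -0.0436  0.132 ] yaw 168.03 F [0.1 0.3 0. ] w 0.0596 ff 15.0 q6 -1.51
shift [ 0.1 -0.4  3.5] turn 0.0
```

Call:
apply_moves:
  rows:
    - [[0, 0, 0, 2, 0], [0, 0, 0, 3.5, 0], [0, 0, 0, 3.5, 0], [0.8, 0, 0, 3.5, 0], [0.8, 0, 0, 3.5, 0], [0.8, 0, 0, 3.5, 0], [0.8, 0, 0, -40, 0], [0.85, 0, 0, -90, 0], [0.85, 0, 0, -90, 0]]

```text
time_s: 40.55
eef_pos: [0.5527, -0.0439, 0.2252]
orientation: [[-0.978, 0.207, 0.006], [0.207, 0.978, -0.001], [-0.006, 0.0, -1.0]]
wrist_force: [-0.2, -0.0, -0.1]
width: 0.0798
finger_force: 0.0
```

Run:
```python
from h import *
st();plan(.385,-.362,.22,164.5)
```

```text
t 40.5 p [ 0.5527 -0.0439  0.2252] yaw 168.02 F [-0.2 -0.  -0.1] w 0.0798 ff 0.0 q6 -1.51
shift [  98.1 -346.     4.4] turn 3.5
```

Call:
apply_moves:
  rows:
    - [[1, 11, -38, 0, 0], [1, 22, -77, 0, 0], [1, 33, -115, 0, 0], [1, 44, -154, 0, 1], [1, 55, -192, 0, 2], [1, 65, -231, 0, 3], [1, 76, -269, 0, 3.5], [1, 87, -308, 0, 3.5], [1, 98, -346, 0, 3.5], [1, 98, -346, 0, 3.5]]

```text
time_s: 41.8
eef_pos: [0.3824, -0.3632, 0.2203]
orientation: [[-0.963, 0.27, -0.001], [0.27, 0.963, 0.001], [0.001, 0.001, -1.0]]
wrist_force: [0.2, 0.4, 0.0]
width: 0.0938
finger_force: 0.0
```

Run:
```python
from h import *
st(); c=cap('top'); i=c['img'][:,:,::-1]
dishes(c)
d=cap('side'); s=d['img'][:,:,::-1]
cv2.imwrite('pics/p12.png',np.hstack([cv2.resize(i[170:260,270:360],(390,390),interpolation=3),cv2.resize(s[270:400,180:310],(400,390),interpolation=3)]))
```

```text
t 41.8 p [ 0.3824 -0.3632  0.2203] yaw 164.36 F [0.2 0.4 0. ] w 0.0938 ff 0.0 q6 -2.13
186 [306.5 219.5] [ 0.5601 -0.0454]
```

View pics/p12.png

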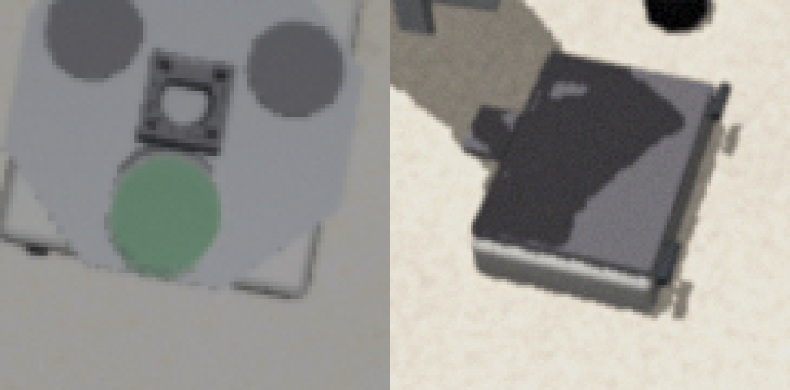

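The pile's top dish is at (164,216) in the left crop, concentric with the pad. The tab in the side crop is around (490,131), and the panel corners are (550,50), (730,92), (660,278) and (473,238).

Run:
```python
from h import *
c=r.capture('top'); d=r.capture('side')
print('top dish',ray(c,(164+.5)*90/390+269.5,(216+.5)*90/390+169.5,.138)[:2].round(4))
S=lambda u,v,z:ray(d,(u-390+.5)*.325+179.5,(v+.5)/3+269.5,z)[:2].round(4)
print('tab',S(490,131,.052)); P=[S(*p,.052) for p in[(550,50),(730,92),(660,278),(473,238)]]; print(P)
a=lambda p,q:round(np.degrees(np.arctan2(*(q-p)[::-1])),1)
print(a(P[0],P[1]),a(P[3],P[2]),a(P[3],P[0])-90,a(P[2],P[1])-90)
plan(.392,-.364,.04,164.5)
```

```text
top dish [ 0.5499 -0.0427]
tab [ 0.391  -0.3656]
[array([ 0.4317, -0.2916]), array([ 0.5656, -0.3393]), array([ 0.5104, -0.4912]), array([ 0.3854, -0.4544])]
-19.6 -16.4 -15.900000000000006 -20.0
shift [ -8.4  -0.8 181.1] turn 0.1
```

Call:
apply_moves:
  rows:
    - [[1, -4, 0, 50, 0.5], [1, -4, 0, 100, 0.5], [1, -4, 0, 150, 0.5], [1, -4, 0, 150, 0.5], [1, -4, 0, 150, 0.5]]

```text
time_s: 42.62
eef_pos: [0.3886, -0.3632, 0.0734]
orientation: [[-0.962, 0.274, 0.002], [0.274, 0.962, -0.002], [-0.002, -0.001, -1.0]]
wrist_force: [0.4, -0.8, 0.2]
width: 0.0937
finger_force: 0.0
```

Run:
```python
from h import *
st(); plan(.388,-.364,.038,164)
```

```text
t 42.6 p [ 0.3886 -0.3632  0.0734] yaw 164.07 F [ 0.4 -0.8  0.2] w 0.0937 ff 0.0 q6 -2.11
shift [ 0.4 -0.9 35.4] turn 0.1
```

Call:
apply_moves:
  rows:
    - [[1, 0, -1, 20, 0], [1, 0, -1, 34, 0], [1, 0, -1, 34, 0], [0, 0, -1, 34, 0], [0, 0, -1, 34, 0], [0, 0, -1, 34, 0], [0, 0, -1, 34, 0], [0, 0, -1, 34, 0], [0, 0, -1, 34, 0], [0, 0, -1, 34, 0]]
  newtons: 25

```text
time_s: 43.88
eef_pos: [0.3876, -0.3624, 0.0373]
orientation: [[-0.961, 0.276, 0.0], [0.276, 0.961, 0.003], [0.001, 0.003, -1.0]]
wrist_force: [3.3, 11.0, 3.5]
width: 0.04
finger_force: 25.1
```

Run:
```python
from h import *
st()
for a in range(6,67,6):
    t=np.radians(a); print(a,round(-150*(1-np.cos(t)),1),round(-150*np.sin(t),1))
```

```text
t 43.9 p [ 0.3876 -0.3624  0.0373] yaw 164.0 F [ 3.3 11.   3.5] w 0.04 ff 25.1 q6 -2.11
6 -0.8 -15.7
12 -3.3 -31.2
18 -7.3 -46.4
24 -13.0 -61.0
30 -20.1 -75.0
36 -28.6 -88.2
42 -38.5 -100.4
48 -49.6 -111.5
54 -61.8 -121.4
60 -75.0 -129.9
66 -89.0 -137.0
```

Call:
apply_moves:
  rows:
    - [[0, 0, 1, 0, 0], [0, -1, 1, -16, 0], [0, -3, 1, -31, 0], [0, -7, 1, -46, 0], [0, -13, 1, -61, 0], [0, -20, 1, -75, 0], [0, -20, 1, -75, 0]]

```text
time_s: 44.75
eef_pos: [0.4078, -0.3688, 0.1145]
orientation: [[-0.961, 0.275, 0.002], [0.275, 0.961, -0.001], [-0.002, -0.001, -1.0]]
wrist_force: [-1.2, 7.8, 5.5]
width: 0.0399
finger_force: 25.0
```

Run:
```python
from h import *
st()
```

```text
t 44.8 p [ 0.4078 -0.3688  0.1145] yaw 164.04 F [-1.2  7.8  5.5] w 0.0399 ff 25.0 q6 -2.09
```

Call:
apply_moves:
  rows:
    - [[0, -8, 0, -13, 0], [0, -18, 0, -25, 0], [0, -29, 0, -36, 0], [0, -41, 0, -46, 0], [0, -54, 0, -54, 0], [0, -58, 0, -57, 0], [0, -58, 0, -57, 0]]

```text
time_s: 45.62
eef_pos: [0.4631, -0.3861, 0.1705]
orientation: [[-0.961, 0.275, 0.001], [0.275, 0.961, -0.004], [-0.002, -0.003, -1.0]]
wrist_force: [2.3, -6.7, -7.7]
width: 0.0395
finger_force: 25.0
```

Run:
```python
from h import *
st()
d=cap('side'); s=d['img'][:,:,::-1]
cv2.imwrite('pics/p13.png',cv2.resize(s[180:390,150:350],(570,600),interpolation=3))
# predicted tab for angles
h=np.array([.534,-.406,.047]); x=np.array([np.cos(np.radians(-16)),np.sin(np.radians(-16)),0])
y=np.array([-x[1],x[0],0])
for a in(50,60,70):
    t=np.radians(a)
    print(a,[tuple(np.round((np.array(proj(d,h-x*130*np.cos(t)/1000+y*k+np.array([0,0,.13*np.sin(t)])))-[150,180])*[2.85,2.857],0)) for k in(-.0825,.0825)])
print([tuple(np.round((np.array(proj(d,h+y*k))-[150,180])*[2.85,2.857],0)) for k in(-.0825,.0825)])
```

```text
t 45.6 p [ 0.4631 -0.3861  0.1705] yaw 164.01 F [ 2.3 -6.7 -7.7] w 0.0395 ff 25.0 q6 -2.05
50 [(np.float64(212.0), np.float64(412.0)), (np.float64(281.0), np.float64(234.0))]
60 [(np.float64(237.0), np.float64(406.0)), (np.float64(303.0), np.float64(227.0))]
70 [(np.float64(265.0), np.float64(404.0)), (np.float64(329.0), np.float64(223.0))]
[(np.float64(336.0), np.float64(517.0)), (np.float64(388.0), np.float64(335.0))]
```

View pics/p13.png

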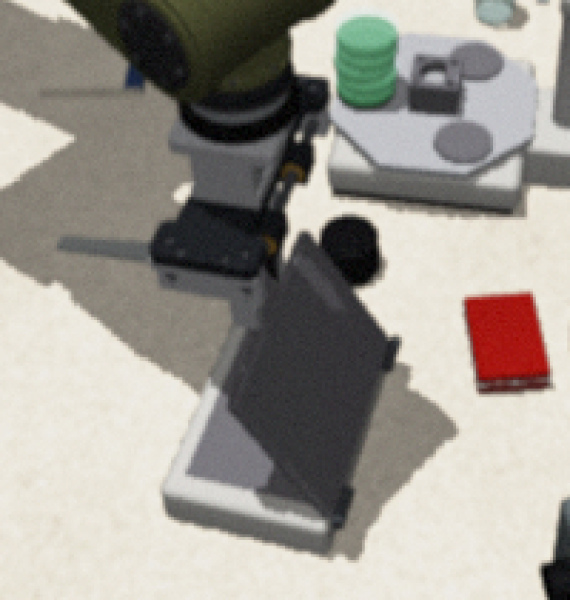

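The near panel corner at (230,405) and the far one at (303,234) match about 60°. The pile is straight and the cap is standing. I'll release and withdraw upward.

Call:
apply_moves:
  rows:
    - [[0.7, 0, 0, 0, 0], [0.7, 0, 0, 0, 0], [0.8, 0, 0, 0, 0], [0.8, 0, 0, 0, 0], [0.8, 0, 0, -30, 0], [0.8, 0, 0, -70, 0], [0.8, 30, 0, -110, 0], [0.8, 70, 0, -110, 0], [0.8, 110, 0, -110, 0], [0.8, 110, 0, -110, 0]]

```text
time_s: 46.92
eef_pos: [0.3555, -0.3539, 0.2804]
orientation: [[-0.961, 0.276, 0.001], [0.276, 0.961, -0.001], [-0.001, -0.001, -1.0]]
wrist_force: [-0.0, -0.1, 1.2]
width: 0.0754
finger_force: 0.0
```

Run:
```python
from h import *
st(); c=cap('top'); i=c['img'][:,:,::-1]; dishes(c)
d=cap('side'); s=d['img'][:,:,::-1]
cv2.imwrite('pics/p14.png',np.hstack([cv2.resize(s[180:390,150:350],(400,420),interpolation=3),cv2.resize(i[130:270,260:393],(400,420),interpolation=3)]))
```

```text
t 46.9 p [ 0.3555 -0.3539  0.2804] yaw 163.95 F [-0.  -0.1  1.2] w 0.0754 ff 0.0 q6 -2.15
```

View pics/p14.png

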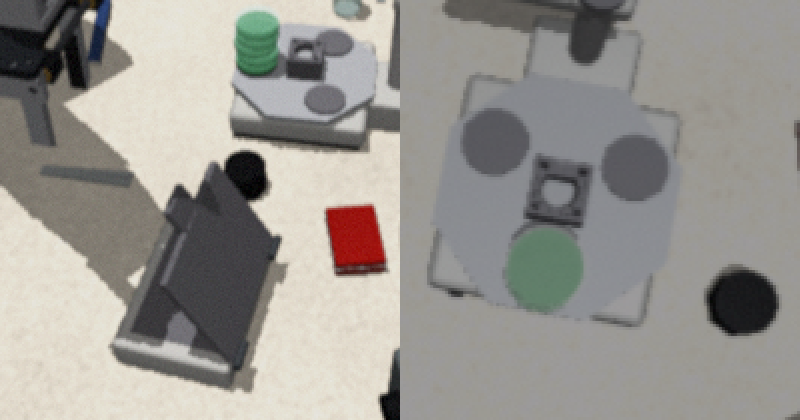

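The screen stayed at about 60°, the pile is straight on the pad, the cap is upright, and the arm is clear. Handing in.

```bash
python3 -c "
from rig import r
print(r.finish_job())"
```

```text
the job is handed in; nothing more can be done
None
```

I handed the job in at about 47 s. By the last pictures, the cap is off and upright on the bench, the carousel is seated on the shaft, all five dishes are in one straight pile on the front pad, and the screen is at about 60°; the judge returned no verdict.

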